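# Put the microscope pedal into service

## Task

Take the receiver block out of its charging dock and plug it into the slanted socket of the microscope controller, fully home, and let go of it. Then pair the pedal: with the gripper push its tread past the pressure point, all the way down to its stop, hold it there for about a second without leaning on it hard (at most 40 N), and let it spring back up. Leave the receiver plugged in and do not disturb the tub, the dropper bottle or the slide box.

Things in the scene. Friction and masses are not known exactly. Their poses are not given: they have to be found in the camera images.
- plug: Receiver block, about 0.12 kg (+-30 %), upright in the dock at first. Origin: centre of its stem's underside, z up. Metal stem 32 (x) by 20 (y) mm, 30 mm long (lowest 4 mm is a lead-in 28 by 16), then a grey shell 46 (x) by 30 (y) mm from z = 30 to 82 mm; its shoulder rests on dock or socket face. Symmetric under a half turn about z. Grip across the 30 mm (its y), 57 mm above the origin.
- dock: White charging dock, fixed block 70 x 70 x 36 mm high with a hole 36 (x) by 24 (y) mm in its top where the plug's stem stands loosely, shoulder on the top, its x along the dock's x. Origin: centre of the underside. Lift the plug straight up at least 35 mm to clear it.
- controller: White controller box, fixed, 170 (x) by 130 (y) mm, up to 115 mm high; carries the slanted bare-metal socket plate. Origin on the desk about under the socket; its -x side (front, where the slant is low) faces roughly towards the robot.
- socket_hole0 (a point): Centre of the mouth of the socket hole, in the face of the 100 x 100 mm bare-metal plate, 93 mm above the desk. z points out of the hole, leaning 0.42 rad (24 degrees) from vertical towards the controller's -x; x up the slope, y level. Hole 34 (x) by 22 (y) mm: 1 mm play each side of the stem. Home: shoulder on the plate, plug origin 30 mm inside, z along z, plug x along x, either way round.
- pedal: Two-stage pedal, fixed: grey base plate 210 (x) by 110 (y) by 14 mm. Origin: centre of the underside. A steel tread with a ribbed rubber pad, 170 mm long, 80 wide, 8 thick, is hinged at the +x end (axis along y, at x = 85, z = 36 mm); its free end (toe) points to -x, roughly to the robot, and stands 86 mm high at rest.
- tread_toe (a point): The best point to press: on top of the tread's rubber pad, in the middle of its width, 140 mm along the tread from the hinge and 30 mm from the toe's edge. Turns with the tread; about 84 mm above the desk at rest and about 49 mm at the stop.
- tread (a joint): Tread angle in rad: 0 at rest (up, sloping 0.30), grows as pressed, hard stop at 0.26. Springs back up. At the toe point it takes 2 to 4 N at first; at about 0.15 it meets a sprung plunger (the pressure point: force jumps to about 8 N); about 12 N just before the stop, then the force climbs steeply. Nearer the hinge it takes more in proportion.
- tub: Yellow sharps tub, loose, 102 mm across the rim, 98 mm high; a bystander. Origin: centre of the underside.
- dropper: White dropper bottle, loose, 44 mm across, 110 mm high; a bystander. Origin: centre of the underside.
- slidebox: Closed slide box, loose, black and grey, 87 x 52 x 34 mm; a bystander. Origin: centre of the underside.
Mind the look-alikes: they are no part of the job. What is shaped like the pedal but green or yellow is not meant.

How it is judged:
On the way, in this order (a step that is already met when the one before it is completed fails the run):
1. the receiver block is fully home in the controller's socket and released (z of plug in the frame of socket_hole0 between -0.035 and -0.027 m and distance between plug and socket_hole0 below 0.034 m and angle between the z axis of plug and the z axis of socket_hole0, either way round below 0.07 rad and angle between the x axis of plug and the x axis of socket_hole0, either way round below 0.1 rad and contact force between the fingers and plug below 0.3 N), for 0.2 s.
2. the tread is held down at its stop (beyond 0.245 rad) for 0.6 s while the receiver stays home (z of plug in the frame of socket_hole0 between -0.035 and -0.027 m and distance between plug and socket_hole0 below 0.034 m and angle between the z axis of plug and the z axis of socket_hole0, either way round below 0.07 rad and angle between the x axis of plug and the x axis of socket_hole0, either way round below 0.1 rad and value of joint tread above 0.245 rad), for 0.6 s.
At the end, for the whole second after the job is handed in: The receiver block sits fully home in the socket (origin 27 to 35 mm inside the mouth, within 0.07 rad of the socket's axis and 0.1 rad of its x), released and at rest; the tread is back up (below 0.02 rad); tub, dropper bottle and slide box are within 20 mm of where they stood (all of step 1 and linear speed of plug below 0.02 m/s and value of joint tread below 0.02 rad and distance of each of tub, dropper, slidebox from where it was at the start of the episode below 0.02 m); the robot touches nothing.
It fails at once if the pedal is pressed with more than 40 N (contact force between any of the fingers, the arm and pedal above 40 N).
It fails at once if the tub is shoved more than 20 mm or tipped (distance of tub from where it was at the start of the episode above 0.02 m or angle between tub's own z axis and vertical above 0.3 rad).
It fails at once if the dropper bottle is shoved more than 20 mm or tipped (distance of dropper from where it was at the start of the episode above 0.02 m or angle between dropper's own z axis and vertical above 0.3 rad).
It fails at once if the slide box is shoved more than 20 mm or tipped (distance of slidebox from where it was at the start of the episode above 0.02 m or angle between slidebox's own z axis and vertical above 0.3 rad).
It also fails if it takes over 72 s, if anything falls off the work surface, if the arm or the gripper's body presses on something with over 40 N, if the wrist force passes 120 N, or if a joint passes its speed limit or range.

## Robot

A 6-joint arm with a two-finger parallel gripper is mounted at the origin on the work surface. World frame = base frame: x ahead of the robot, y to its left, z up, the work surface at z = 0. Lengths are in m, angles in rad, forces in N, time in s.
With the tool pointing down it reaches from about 0.325 to 0.9 m from the base axis. Payload 6.1 kg.
Tool frame: the origin (TCP) lies midway between the tips of the shut fingers; the grasp point (between the pads) lies bot.grasp_offset behind it (bot.grasp_offset is the distance from the TCP to the grasp point, in m); z points along the fingers, y is the line along which they close (so a half turn about z gives the same grasp; the last joint's range is limited). The gripper opens to 87 mm and grips with 3 to 60 N. Pads are 19 mm wide; open, the fingers measure 117 mm over their backs; the gripper's body (75 mm by 190 mm) begins 51 mm behind the grasp point.
Start: joints at [1.052, 0.22, 1.526, -0, 1.395, -0.126], TCP at [0.239, 0.577, 0.223] pointing down, gripper open.
Joint ranges: [-2.98, 2.98], [-0.91, 2.08], [0.09, 2.57], [-1.24, 4.39], [0.2, 2.65], [-2.68, 2.68]. Speed limits (rad/s): [2.57, 2.57, 3.01, 3.14, 3.14, 3.14].

## Interface

Orientations are given as [roll, pitch, yaw] about the fixed x, y, z axes, in that order (R = Rz(yaw) Ry(pitch) Rx(roll)).
In Python, from rig import bot gives the robot as it stands.
- The arm moves only by the tool apply_moves, never from a script. Its argument "series" is a list of rows, each an object of numbers: "wx", "wy", "wz": the turn, a rotation vector about the world's x, y, z in rad; "tx", "ty", "tz": the shift along the world's x, y, z in mm; "fingers": the gripper command: -1 is shut, 1 is fully open, values between are in proportion. A call has 1 to 20 rows; each row shifts and turns the commanded pose from where the row before left it; what a row does not reach is not made up. A row lasts 1/8 s, in which the tool goes at most 62.5 mm and 10.7 degrees, less where a joint would pass 70% of its speed; a pose out of reach is approached as far as the arm can. A call is refused whole if a number of a shift passes 62.5 or a number of a turn 0.188, either way. A call with a gripper value outside its range is refused whole. The fingers move at their own pace and stop on an object; "squeeze" is the grip in N (left out, the last holds). Time passes only in rows, so rows that do not move let the fingers close. It gives the time, the measured TCP pose, the force, the opening and the grip force at its end, in the units of the state.
- bot.get_state(): the state, without advancing time (a new reading comes with each control period).
- bot.read_camera(name): name is "scene" or "top" or "wrist"; returns (picture, depth): 480x640x3 uint8, blue, green, red; 480x640 float32, m along the optical axis (not along the pixel's ray), 0 where there is no reading.
- bot.camera_info(name): a dict with "K" (3x3 intrinsics, pixels), "k1" (the pictures are not rectified: a ray, as slopes to the right and down, at radius r is drawn at 1 + k1 r^2 times it, then the intrinsics apply), "world_to_cam" (4x4, takes a point from world to camera coordinates). Camera axes: x right, y down, z forward; pixel columns grow to the right and rows downward; lengths in m; the calibration is good to about 2 mm. A picture is of the moment at which its call begins: read the wrist's pose just before it. camera_info takes no time and is no camera call; for the wrist camera it gives the pose at the moment of the call.
- bot.hand_in(): hands the job in; it is judged then, once.
The state is a dict: "time": time; "q": joint angles; "qvel": joint speeds; "effort": joint torques, N m; "position": TCP position; "orientation": TCP orientation; "ft_force": force on the tool from outside, world axes, zero at the start; "wrist_torque": the same for the moment, N m; "gripper_width": opening from 0.0 (shut) to 1.0 (fully open); "grip_force": force on a finger pad.
Only numpy, scipy, OpenCV 4.12 (cv2) and the standard library are available. Lean on these libraries where they do the work, as an engineer would, in place of code of your own. Each camera call takes 0.05 s, during which the arm holds its last target. There are 200 camera calls.

## Working session

There is one attempt and no reset: what is moved stays moved. The work goes in short steps, Python scripts to look and compute and a tool call to move; the robot and the scene stay as the last step left them, time stands still between calls to the robot, and variables do not carry over. Pictures are saved under pics/ and viewed, at most 10 in all, crops included, and the job is handed in when it is done.

Besides the shell and the picture viewer there is one more tool, called after ">>>" as name(argument=value, ...) on one line, values as JSON. apply_moves: Moves the arm, as the interface text tells. Its arguments: {"type":"object","properties":{"series":{"type":"array"},"squeeze":{"type":"number"}},"required":["series"]}

```bash
mkdir -p pics; ls; cat > h.py <<'E'
import numpy as np, cv2
from rig import bot
from scipy.spatial.transform import Rotation as R
def grab(n):
    i=bot.camera_info(n); p,d=bot.read_camera(n); return p,d,i
def und(i,uv):
    K=np.array(i["K"]); D=np.array([i["k1"],0,0,0,0.])
    # distortion: drawn = (1+k1 r^2) * ray (same as opencv k1)
    return cv2.undistortPoints(np.array(uv,float).reshape(-1,1,2),K,D).reshape(-1,2)
def pts(i,uv,depth):
    n=und(i,uv); z=np.array(depth).reshape(-1,1)
    c=np.hstack([n*z,z]); T=np.linalg.inv(np.array(i["world_to_cam"]))
    return c@T[:3,:3].T+T[:3,3]
def onplane(i,uv,h):
    n=und(i,uv); T=np.linalg.inv(np.array(i["world_to_cam"]))
    r=np.hstack([n,np.ones((len(n),1))])@T[:3,:3].T; o=T[:3,3]
    return o+r*((h-o[2])/r[:,2:])
def cloud(i,d):
    v,u=np.nonzero(d>0); P=np.full(d.shape+(3,),np.nan)
    P[v,u]=pts(i,np.c_[u,v],d[v,u]); return P
E
python3 - <<'E'
from h import *
for n in("scene","top"):
    p,d,i=grab(n); cv2.imwrite(f"pics/{n}0.png",p); np.savez(f"{n}0.npz",p=p,d=d)
    print(n,np.linalg.inv(np.array(i["world_to_cam"])).round(3).tolist(),i["K"],i["k1"],(d>0).mean())
s=bot.get_state();print(s, bot.grasp_offset)
E
```

```text
pics
scene [[0.693, 0.565, -0.448, 1.236], [0.721, -0.528, 0.449, -0.547], [0.017, -0.634, -0.773, 1.287], [0.0, 0.0, 0.0, 1.0]] [[620.98140693   0.         315.98153962]
 [  0.         620.98140693 241.51571121]
 [  0.           0.           1.        ]] -0.1462291986995395 0.996201171875
top [[-0.01, -0.991, 0.131, 0.419], [-1.0, 0.009, -0.006, 0.147], [0.004, -0.131, -0.991, 1.172], [0.0, 0.0, 0.0, 1.0]] [[438.97837898   0.         315.73171905]
 [  0.         438.97837898 242.05171764]
 [  0.           0.           1.        ]] -0.02022450040964334 0.9958756510416666
{'time': 0.1, 'q': array([ 1.05193173e+00,  2.21197126e-01,  1.52751568e+00,  7.07964006e-06,
        1.39471415e+00, -1.26097217e-01]), 'qvel': array([-0.00082379, -0.00128615, -0.00172815, -0.00023187,  0.00138226,
        0.00128963]), 'effort': array([ 5.76987186e-04, -4.95943344e+01, -3.88521302e+01,  7.02248910e-02,
        5.15160745e-02, -9.58239389e-05]), 'position': array([0.23892794, 0.57690356, 0.22150573]), 'orientation': array([-3.13977378e+00, -2.37601409e-04,  2.74882381e+00]), 'ft_force': array([0.43948769, 0.12752391, 0.22197602]), 'wrist_torque': array([-0.05001236, -0.02333595, -0.03854734]), 'grip_force': 0.0, 'gripper_width': 0.9998851004253908} 0.0187
```

View pics/top0.png

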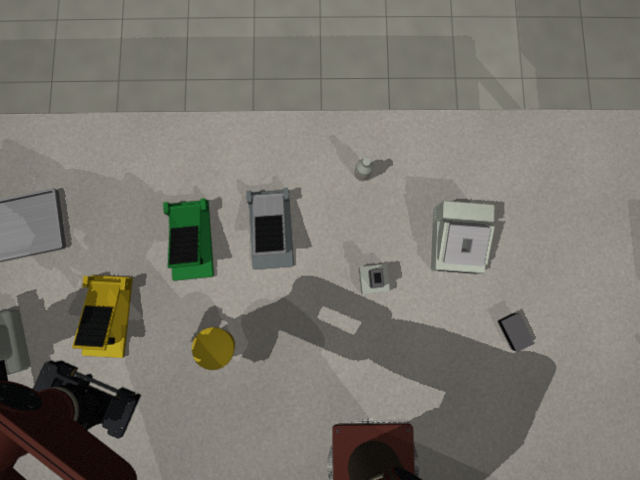

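View pics/scene0.png

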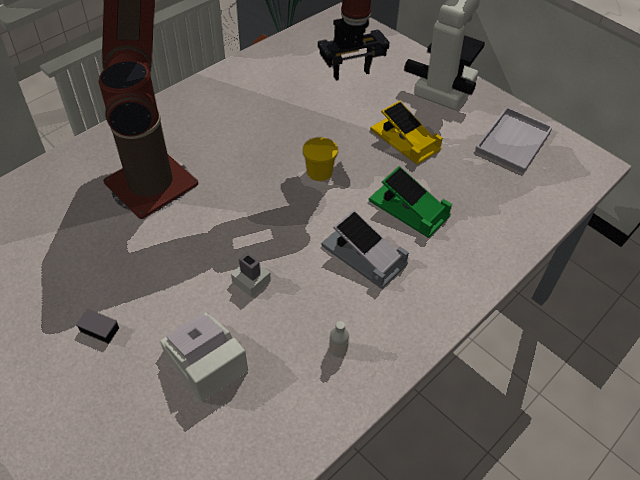

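The top view shows these candidates for the pedal: grey (270,230), green (190,240) and yellow (105,315). By the description it is the grey one. There is only one receiver and dock (375,278) and one controller with its hole (467,245). The bystanders are the tub (213,348), the dropper (364,168) and the slide box (516,330). Next I measure from the depth image.

```bash
python3 - <<'E'
from h import *
i=bot.camera_info("top"); f=np.load("top0.npz");p,d=f["p"],f["d"]
P=cloud(i,d)
def reg(u0,u1,v0,v1): return P[v0:v1,u0:u1],p[v0:v1,u0:u1]
def rect(m,name):
    q=m[:,:2].astype(np.float32); c,s,a=cv2.minAreaRect(q*1000); print(name,len(q),np.round(c,1),np.round(s,1),round(a,2),"zmed",np.median(m[:,2]).round(4))
Q,_=reg(350,400,255,305); 
rect(Q[(Q[...,2]>.095)],"plugtop"); rect(Q[(Q[...,2]>.028)&(Q[...,2]<.042)],"dock")
Q,_=reg(420,510,190,285); z=Q[...,2]; rect(Q[z>.05],"controller all"); rect(Q[z>.108],"ctrl high")
Q,c=reg(235,305,180,275); z=Q[...,2]; rect(Q[z>.006],"pedal"); 
g=c.max(2)<45; rect(Q[g&(z>.03)],"pad")
for n,(a,b,e,h_) in dict(tub=(190,240,322,375),drop=(350,378,150,185),slide=(495,540,308,355)).items():
    Q,_=reg(a,b,e,h_); rect(Q[Q[...,2]>.02],n)
cv2.imwrite("pics/crop1.png",np.hstack([cv2.resize(p[250:310,345:405],(400,400)),cv2.resize(p[195:275,425:505],(400,400))]))
E
```

```text
plugtop 0 [0. 0.] [0. 0.] 0.0 zmed nan
dock 474 [471.5  -9.5] [70.  70.7] 5.09 zmed 0.0357
controller all 3449 [ 575.  -237.7] [131.8 168.8] 86.46 zmed 0.0951
ctrl high 206 [ 585.8 -238.1] [100.5  22.5] 85.19 zmed 0.1106
pedal 3223 [613.8 276.9] [221.6 144.8] 3.45 zmed 0.0487
pad 923 [588.7 259.2] [94.2 67.9] 4.54 zmed 0.0764
tub 1429 [307.8 391.5] [99.4 99.3] 46.61 zmed 0.0969
drop 305 [757.8  14.4] [44.3 37.3] 65.15 zmed 0.0747
slide 752 [ 332.7 -375.4] [88.8 54.5] 25.34 zmed 0.0336
  return _methods._mean(a, axis=axis, dtype=dtype,
  ret = ret.dtype.type(ret / rcount)
```

View pics/crop1.png

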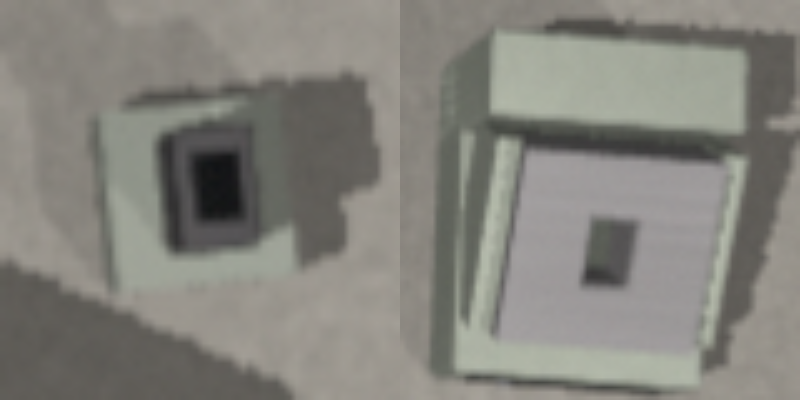

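The left crop shows the receiver with its dark top recess in the dock; the long side runs along image up. The right crop shows the socket hole in the plate, centred at about (610,250) in the crop. Next I take refined estimates from two views.

```bash
python3 - <<'E'
from h import *
i=bot.camera_info("top"); f=np.load("top0.npz");p,d=f["p"],f["d"]
P=cloud(i,d); Q=P[255:305,350:400]; print("max z dock reg",np.nanmax(Q[...,2]))
zz=Q[...,2]; m=Q[zz>.07]; print(len(m)); 
if len(m): print(np.round(cv2.minAreaRect((m[:,:2]*1000).astype(np.float32)),2) if 0 else cv2.minAreaRect((m[:,:2]*1000).astype(np.float32)), m[:,2].max())
# recess hole centre, plug top
u0,v0=345,250
print("plug recess@.088",onplane(i,[[345+216/400*60,250+186/400*60]],.088))
# hole in plate
print("hole mouth@.093",onplane(i,[[425+210/5,195+251/5]],.093))
# plate plane fit: light pixels around
Q=P[220:270,440:495]; c=p[220:270,440:495].astype(int)
m=(abs(c[...,0]-c[...,1])<14)&(c[...,0]>=c[...,1]+0)&(c.min(2)>120)&(Q[...,2]>.06); q=Q[m]
cen=np.median(q,0); 
for _ in range(3):
    U,S,V=np.linalg.svd(q-q.mean(0),full_matrices=False); n=V[2]*np.sign(V[2][2]); q=q[abs((q-q.mean(0))@n)<.003]
print("plate",len(q),q.mean(0),n,"lean",np.arccos(n[2]),"yaw of -n",np.arctan2(-n[1],-n[0]))
T=np.linalg.inv(np.array(bot.camera_info("wrist")["world_to_cam"])); s=bot.get_state(); Rt=R.from_euler("xyz",s["orientation"]).as_matrix()
print("cam in tool",Rt.T@(T[:3,3]-s["position"]),"\n",(Rt.T@T[:3,:3]).round(3)); print(bot.camera_info("wrist")["K"])
E
```

```text
max z dock reg 0.09292777645972139
236
((471.48822021484375, -9.86347770690918), (46.086029052734375, 30.45258331298828), 4.817888259887695) 0.09292777645972139
plug recess@.088 [[ 0.4716219  -0.01090376  0.088     ]]
hole mouth@.093 [[ 0.5502127  -0.23565859  0.093     ]]
plate 1015 [ 0.55172282 -0.23443026  0.09364217] [-0.40491106  0.03385902  0.91372895] lean 0.4184276491280583 yaw of -n -0.08342678448099435
cam in tool [ 8.04249403e-02  4.06162206e-05 -1.62773877e-01] 
 [[ 0.001 -0.957 -0.29 ]
 [ 1.     0.001  0.   ]
 [-0.    -0.29   0.957]]
[[378.10866406   0.         318.44835281]
 [  0.         378.10866406 236.11076237]
 [  0.           0.           1.        ]]
```

>>> apply_moves(series=[{"tx": 15,"ty": -50,"tz": 10,"wz": 0.05},{"tx": 20,"ty": -55,"tz": 10,"wz": 0.05},{"tx": 20,"ty": -55,"tz": 10,"wz": 0.05},{"tx": 20,"ty": -55,"wz": 0.05},{"tx": 20,"ty": -55,"wz": 0.05},{"tx": 20,"ty": -55,"wz": 0.05},{"tx": 20,"ty": -55,"wz": 0.05},{"tx": 20,"ty": -55,"wz": 0.05},{"tx": 20,"ty": -55,"wz": 0.05},{"tx": 20,"ty": -55,"wz": 0.03},{"tx": 20,"ty": -40},{"tx": 10},{},{}])

```text
$.series[0]: bad value
```

>>> apply_moves(series=[{"tx": 15,"ty": -50,"tz": 10,"wx": 0,"wy": 0,"wz": 0.05,"fingers": 1},{"tx": 20,"ty": -55,"tz": 10,"wx": 0,"wy": 0,"wz": 0.05,"fingers": 1},{"tx": 20,"ty": -55,"tz": 10,"wx": 0,"wy": 0,"wz": 0.05,"fingers": 1},{"tx": 20,"ty": -55,"tz": 0,"wx": 0,"wy": 0,"wz": 0.05,"fingers": 1},{"tx": 20,"ty": -55,"tz": 0,"wx": 0,"wy": 0,"wz": 0.05,"fingers": 1},{"tx": 20,"ty": -55,"tz": 0,"wx": 0,"wy": 0,"wz": 0.05,"fingers": 1},{"tx": 20,"ty": -55,"tz": 0,"wx": 0,"wy": 0,"wz": 0.05,"fingers": 1},{"tx": 20,"ty": -55,"tz": 0,"wx": 0,"wy": 0,"wz": 0.05,"fingers": 1},{"tx": 20,"ty": -55,"tz": 0,"wx": 0,"wy": 0,"wz": 0.05,"fingers": 1},{"tx": 20,"ty": -55,"tz": 0,"wx": 0,"wy": 0,"wz": 0.03,"fingers": 1},{"tx": 20,"ty": -42,"tz": 0,"wx": 0,"wy": 0,"wz": 0,"fingers": 1},{"tx": 18,"ty": 0,"tz": 0,"wx": 0,"wy": 0,"wz": 0,"fingers": 1},{"tx": 0,"ty": 0,"tz": 0,"wx": 0,"wy": 0,"wz": 0,"fingers": 1},{"tx": 0,"ty": 0,"tz": 0,"wx": 0,"wy": 0,"wz": 0,"fingers": 1}], squeeze=30)

```text
time: 1.85
position: [0.4715, -0.0092, 0.2521]
orientation: [3.141, -0.001, -3.054]
ft_force: [0.1, -0.1, -0.2]
gripper_width: 1.0
grip_force: 0.0
```

```bash
python3 - <<'E'
from h import *
s=bot.get_state(); print(s["time"],s["position"],s["orientation"],s["ft_force"],s["q"])
p,d,i=grab("wrist"); P=cloud(i,d); z=P[...,2]
m=P[(z>.080)&(z<.096)&(abs(P[...,0]-.4715)<.06)&(abs(P[...,1]+.01)<.06)]
print(len(m),cv2.minAreaRect((m[:,:2]*1000).astype(np.float32)),np.median(m[:,2]))
m=P[(z>.033)&(z<.039)&(abs(P[...,0]-.4715)<.06)&(abs(P[...,1]+.01)<.06)]
print(len(m),cv2.minAreaRect((m[:,:2]*1000).astype(np.float32)),np.median(m[:,2]))
cv2.imwrite("pics/w1.png",p)
E
```

```text
1.85 [ 0.47153322 -0.00917152  0.25209378] [ 3.14124047e+00 -1.22396991e-03 -3.05373504e+00] [ 0.12884093 -0.06034761 -0.23431137] [-1.86893113e-01 -1.73603757e-01  1.87216144e+00  6.95524777e-06
  1.44430859e+00 -1.84554772e+00]
1703 ((471.3863525390625, -10.464588165283203), (46.36721420288086, 29.67333984375), 4.244060039520264) 0.08868500331914608
2834 ((471.7030334472656, -10.645458221435547), (70.80554962158203, 70.17034149169922), 4.840763092041016) 0.03664648796940592
```

View pics/w1.png

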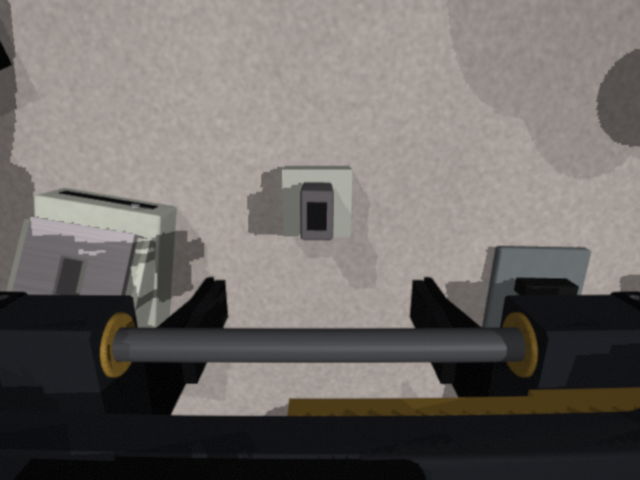

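The wrist view shows the receiver at (317,210), standing in the dock between the fingers. The choice is confirmed, so I descend and grip.

>>> apply_moves(series=[{"tx": 0,"ty": -1.3,"tz": -50,"wx": 0,"wy": 0,"wz": -0.005,"fingers": 0.2},{"tx": 0,"ty": 0,"tz": -60,"wx": 0,"wy": 0,"wz": 0,"fingers": 0.2},{"tx": 0,"ty": 0,"tz": -60,"wx": 0,"wy": 0,"wz": 0,"fingers": 0.2},{"tx": 0,"ty": 0,"tz": -37.5,"wx": 0,"wy": 0,"wz": 0,"fingers": 0.2},{"tx": 0,"ty": 0,"tz": 0,"wx": 0,"wy": 0,"wz": 0,"fingers": 0.2},{"tx": 0,"ty": 0,"tz": 0,"wx": 0,"wy": 0,"wz": 0,"fingers": -1},{"tx": 0,"ty": 0,"tz": 0,"wx": 0,"wy": 0,"wz": 0,"fingers": -1},{"tx": 0,"ty": 0,"tz": 0,"wx": 0,"wy": 0,"wz": 0,"fingers": -1},{"tx": 0,"ty": 0,"tz": 0,"wx": 0,"wy": 0,"wz": 0,"fingers": -1},{"tx": 0,"ty": 0,"tz": 0,"wx": 0,"wy": 0,"wz": 0,"fingers": -1},{"tx": 0,"ty": 0,"tz": 0,"wx": 0,"wy": 0,"wz": 0,"fingers": -1}])

```text
time: 3.28
position: [0.4736, -0.0111, 0.0467]
orientation: [-3.141, 0.003, -3.059]
ft_force: [-1.3, 1.2, 7.0]
gripper_width: 0.341
grip_force: 30.0
```

>>> apply_moves(series=[{"tx": 0,"ty": 0,"tz": 20,"wx": 0,"wy": 0,"wz": 0,"fingers": -1},{"tx": 0,"ty": 0,"tz": 40,"wx": 0,"wy": 0,"wz": 0,"fingers": -1},{"tx": 0,"ty": 0,"tz": 60,"wx": 0,"wy": 0,"wz": 0,"fingers": -1},{"tx": 0,"ty": 0,"tz": 40,"wx": 0,"wy": 0,"wz": 0,"fingers": -1},{"tx": 0,"ty": 0,"tz": 0,"wx": 0,"wy": 0,"wz": 0,"fingers": -1},{"tx": 0,"ty": 0,"tz": 0,"wx": 0,"wy": 0,"wz": 0,"fingers": -1}])

```text
time: 4.03
position: [0.4715, -0.0108, 0.2041]
orientation: [3.141, -0.001, -3.059]
ft_force: [-0.5, 0.3, -1.6]
gripper_width: 0.345
grip_force: 30.0
```

```bash
python3 - <<'E'
from h import *
def show(n):
    s=bot.get_state(); p,d,i=grab(n); P=cloud(i,d); t=s["position"]; print(n,s["position"],s["orientation"])
    Rt=R.from_euler("xyz",s["orientation"]).as_matrix(); L=(P-t)@Rt
    np.savez(f"held_{n}.npz",p=p,d=d,L=L,P=P)
    return p,L
for n in("scene","wrist"):
    p,L=show(n)
    print("spread")
    m=(abs(L[...,0])<.035)&(abs(L[...,1])<.013)&(L[...,2]>-.07)&(L[...,2]<.06)
    v,u=np.nonzero(m); print(n,len(u),u.min(),u.max(),v.min(),v.max())
    cu,cv_=int(np.median(u)),int(np.median(v))
    q=L[m]; print(np.percentile(q,[1,50,99],axis=0).round(4))
    cv2.imwrite(f"pics/h_{n}.png",cv2.resize(p[max(0,cv_-60):cv_+60,max(0,cu-60):cu+60],(400,400)))
a=cv2.imread("pics/h_scene.png");b=cv2.imread("pics/h_wrist.png"); cv2.imwrite("pics/h.png",np.hstack([a,b]))
E
```

```text
scene [ 0.47154406 -0.01079764  0.20405254] [ 3.14122833e+00 -1.23851605e-03 -3.05946315e+00]
spread
scene 252 239 256 212 244
[[-0.0237 -0.0128 -0.0458]
 [-0.0181 -0.0025 -0.0112]
 [ 0.0148  0.0122  0.0378]]
wrist [ 0.47103927 -0.01070296  0.20328136] [ 3.14082418e+00 -2.87210009e-03 -3.05944010e+00]
spread
wrist 7861 281 354 241 392
[[-0.0189 -0.0127 -0.0434]
 [ 0.0188  0.0001 -0.0413]
 [ 0.0254  0.0127  0.0313]]
```

View pics/h.png

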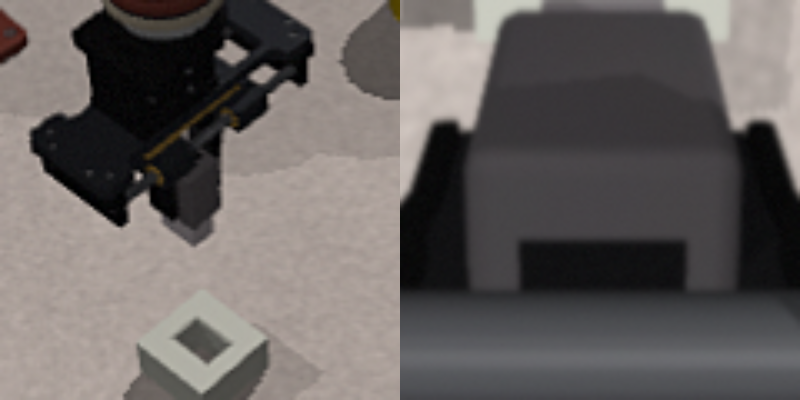

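Left: the receiver is lifted clear of the dock. Right: its shell is square between the fingers. Next I work out the pose above the socket.

```bash
cat >> h.py <<'E'
def sock(psi,a=.42):
    c,s=np.cos(psi),np.sin(psi); z=np.array([-np.sin(a)*c,-np.sin(a)*s,np.cos(a)]); y=np.array([-s,c,0]); return np.c_[np.cross(y,z),y,z]
def target(mouth,psi,h,dx=0):
    S=sock(psi); return mouth+S[:,2]*(.0083+h)+S[:,0]*dx, np.c_[-S[:,0],S[:,1],-S[:,2]]
def delta(t,Rt):
    s=bot.get_state(); Rc=R.from_euler("xyz",s["orientation"]).as_matrix()
    return (t-s["position"])*1000, R.from_matrix(Rt@Rc.T).as_rotvec()
E
python3 - <<'E'
from h import *
t,Rt=target(np.array([.5502,-.2357,.093]),-.077,.06); print(t,*delta(t,Rt))
f=np.load("held_wrist.npz");L=f["L"]
m=(abs(L[...,1])<.010)&(L[...,2]>-.038)&(L[...,2]<-.0)&(L[...,0]>.015)&(L[...,0]<.03); q=L[m]; print(len(q),np.polyfit(q[:,2],q[:,0],1),np.polyfit(q[:,1],q[:,0],1),np.median(q,0))
m=(abs(L[...,1])<.010)&(L[...,2]>.015)&(L[...,2]<.036)&(L[...,0]>.008)&(L[...,0]<.03); q=L[m]; print(len(q), q[:,0].mean() if len(q) else 0)
m=(abs(L[...,1])<.012)&(abs(L[...,0])<.022)&(L[...,2]<-.04)&(L[...,2]>-.048); q=L[m]; print(len(q), np.median(q[:,2]) if len(q) else 0)
E
```

```text
[ 0.52243248 -0.23355767  0.15536397] [  51.53518706 -222.86588514  -47.62311821] [ 1.78019157e-04 -4.23929878e-01 -1.56936297e-01]
1690 [-0.00246197  0.02493069] [0.00234957 0.02498308] [ 0.02498358  0.00012809 -0.02235343]
146 0.017832847647799743
4046 -0.04201758032887853
```

>>> apply_moves(series=[{"tx": 8,"ty": -40,"tz": 0,"wx": 0,"wy": -0.0707,"wz": -0.026,"fingers": -1},{"tx": 8,"ty": -40,"tz": 0,"wx": 0,"wy": -0.0707,"wz": -0.026,"fingers": -1},{"tx": 9,"ty": -40,"tz": 0,"wx": 0,"wy": -0.0707,"wz": -0.026,"fingers": -1},{"tx": 9,"ty": -40,"tz": 0,"wx": 0,"wy": -0.0707,"wz": -0.026,"fingers": -1},{"tx": 9,"ty": -40,"tz": -10,"wx": 0,"wy": -0.0707,"wz": -0.026,"fingers": -1},{"tx": 9,"ty": -23,"tz": -38,"wx": 0,"wy": -0.0707,"wz": -0.026,"fingers": -1},{"tx": 0,"ty": 0,"tz": 0,"wx": 0,"wy": 0,"wz": 0,"fingers": -1},{"tx": 0,"ty": 0,"tz": 0,"wx": 0,"wy": 0,"wz": 0,"fingers": -1}])

```text
time: 5.12
position: [0.5238, -0.2333, 0.1565]
orientation: [3.141, 0.422, 3.065]
ft_force: [0.3, 0.4, -1.1]
gripper_width: 0.341
grip_force: 30.0
```

```bash
python3 - <<'E'
from h import *
t,Rt=target(np.array([.5502,-.2357,.093]),-.077,.06); print(*delta(t,Rt))
for n in("wrist","scene","top"):
    s=bot.get_state(); p,d,i=grab(n); P=cloud(i,d); np.savez(f"n_{n}.npz",p=p,d=d,P=P,pos=s["position"],ori=s["orientation"],w2c=i["world_to_cam"])
    if n=="wrist": cv2.imwrite("pics/n.png",p)
    S=sock(-.077); L=(P-np.array([.5502,-.2357,.093]))@S
    m=(abs(L[...,0])<.06)&(abs(L[...,1])<.06)&(abs(L[...,2])<.006); q=L[m]; print(n,len(q),"plate offset",np.median(q[:,2]))
    A=np.c_[q[:,:2],np.ones(len(q))]; print(np.linalg.lstsq(A,q[:,2],rcond=None)[0])
E
```

```text
[-1.38798559 -0.2667597  -1.12102435] [ 4.55578327e-06  1.57268287e-03 -7.13804116e-04]
wrist 15497 plate offset 0.0011340993089180398
[ 0.00250736 -0.00267199  0.00112823]
scene 1206 plate offset 0.0013121710944077893
[-0.01319483  0.01228528  0.00108683]
top 821 plate offset -0.00014242022791458747
[-4.00272472e-03 -7.08809434e-03 -6.49004990e-05]
```

View pics/n.png

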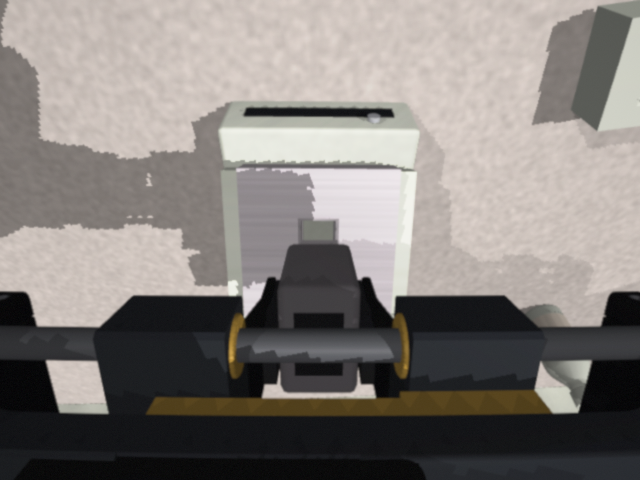

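```bash
python3 - <<'E'
from h import *
f=np.load("n_wrist.npz"); p,P=f["p"],f["P"]; cv2.imwrite("pics/n2.png",cv2.resize(p[205:265,280:360],(800,600),interpolation=cv2.INTER_NEAREST))
Rt=R.from_euler("xyz",f["ori"]).as_matrix(); L=(P-f["pos"])@Rt
for v in range(212,250,2): print(v,(L[v,319]*1000).round(1),p[v,319], " u310:",(L[v,306]*1000).round(1))
print([ (u,(L[226,u]*1000).round(1).tolist(),p[226,u].tolist()) for u in range(292,346,2)])
E
```

```text
212 [25.8  0.7 68.5] [224 220 226]  u310: [26.1 -7.4 67.2]
214 [25.1  0.7 65.9] [222 218 224]  u310: [24.9 -7.4 67. ]
216 [23.6  0.7 67.1] [219 214 222]  u310: [23.5 -7.5 67.5]
218 [21.9  0.7 68.5] [203 197 206]  u310: [22.4 -7.4 66.5]
220 [20.1  0.7 70.7] [159 158 163]  u310: [20.5 -7.5 68.9]
222 [  7.6   0.8 113.2] [116 123 121]  u310: [  7.8  -9.  112.1]
224 [  5.9   0.8 113.7] [115 122 121]  u310: [  6.   -9.  113.1]
226 [  3.9   0.8 115.1] [114 122 121]  u310: [  4.   -9.1 114.9]
228 [  2.4   0.8 114.8] [114 122 121]  u310: [  2.7  -9.1 113.9]
230 [  0.7   0.8 115.2] [116 124 123]  u310: [  1.   -9.1 114.4]
232 [ -1.4   0.8 116.9] [116 124 122]  u310: [ -1.4  -9.2 116.9]
234 [ -2.8   0.8 116.5] [115 124 121]  u310: [ -3.4  -9.3 118.3]
236 [ -5.2   0.8 119.1] [115 122 121]  u310: [ -4.8  -9.3 117.7]
238 [ -6.5   0.8 117.9] [116 123 122]  u310: [ -6.8  -9.3 118.8]
240 [17.7  0.6 35.8] [103 104 106]  u310: [17.6 -6.5 36.1]
242 [17.4  0.6 33.1] [93 91 95]  u310: [17.5 -6.4 32.7]
244 [17.5  0.6 29.1] [69 67 71]  u310: [17.6 -6.3 28.8]
246 [24.5  0.6  4.7] [54 51 54]  u310: [24.8 -5.5
[... 544 characters left out ...]
, 120]), (314, [4.2, -3.0, 114.1], [114, 122, 120]), (316, [4.2, -1.5, 114.0], [115, 123, 121]), (318, [4.3, 0.0, 113.8], [114, 122, 120]), (320, [4.3, 1.5, 113.6], [113, 121, 119]), (322, [4.2, 3.1, 114.2], [113, 122, 120]), (324, [4.6, 4.6, 112.7], [115, 122, 121]), (326, [4.4, 6.1, 113.4], [115, 122, 121]), (328, [3.9, 7.7, 115.3], [116, 123, 122]), (330, [nan, nan, nan], [114, 122, 121]), (332, [4.0, 10.7, 114.9], [110, 116, 115]), (334, [12.0, 10.9, 85.6], [98, 96, 99]), (336, [16.4, 11.5, 69.6], [144, 140, 147]), (338, [16.9, 12.7, 67.6], [178, 174, 180]), (340, [17.1, 13.9, 67.0], [219, 214, 221]), (342, [16.8, 15.3, 68.1], [219, 214, 221]), (344, [17.4, 16.4, 66.0], [219, 213, 222])]
```

View pics/n2.png

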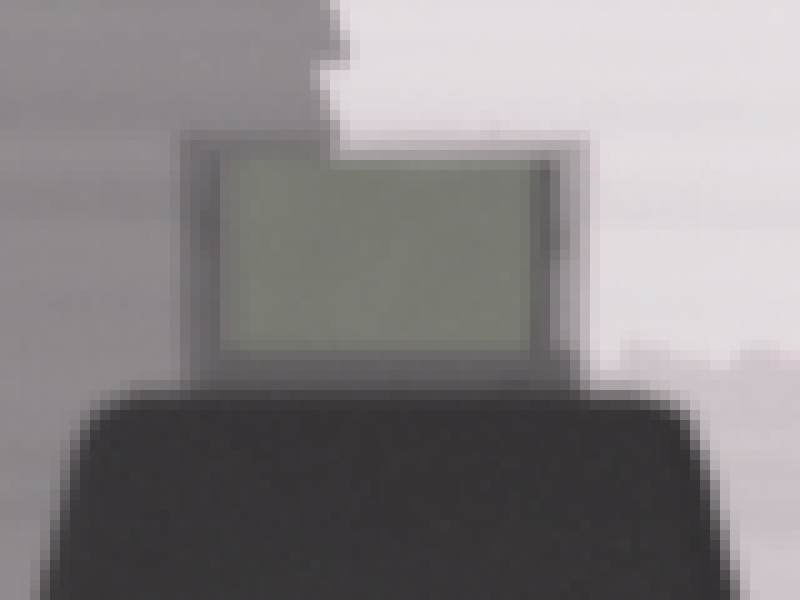

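The close view shows the hole, inner edges at u≈302 and 334 and front edge at v≈220, with the stem just above it. Relative to the hole the plug must go about 1.6 mm down the slope and 0.4 mm towards −y. I correct that and descend close to the mouth.

>>> apply_moves(series=[{"tx": -1.5,"ty": -0.3,"tz": -0.6,"wx": 0,"wy": 0,"wz": 0,"fingers": -1},{"tx": 4.1,"ty": -0.3,"tz": -9.1,"wx": 0,"wy": 0,"wz": 0,"fingers": -1},{"tx": 4.9,"ty": -0.4,"tz": -11,"wx": 0,"wy": 0,"wz": 0,"fingers": -1},{"tx": 0,"ty": 0,"tz": 0,"wx": 0,"wy": 0,"wz": 0,"fingers": -1},{"tx": 0,"ty": 0,"tz": 0,"wx": 0,"wy": 0,"wz": 0,"fingers": -1}])

```text
time: 5.9
position: [0.5316, -0.2347, 0.1359]
orientation: [-3.141, 0.423, 3.066]
ft_force: [0.1, -0.1, -1.4]
gripper_width: 0.342
grip_force: 30.0
```

```bash
python3 - <<'E'
from h import *
s=bot.get_state(); p,d,i=grab("wrist"); P=cloud(i,d); Rt=R.from_euler("xyz",s["orientation"]).as_matrix(); L=(P-s["position"])@Rt*1000
cv2.imwrite("pics/m.png",cv2.resize(p[205:265,280:360],(800,600),interpolation=cv2.INTER_NEAREST))
print(s["position"],s["orientation"],s["ft_force"])
for v in range(212,250,2): print(v,L[v,319].round(1),p[v,319])
for v in (230,234,236): print(v,[(u,L[v,u].round(1).tolist(),int(p[v,u,1])) for u in list(range(290,304,2))+list(range(334,350,2))])
E
```

```text
[ 0.53163433 -0.23474274  0.13587968] [-3.140808    0.42303567  3.06554525] [ 0.06652556 -0.05172312 -1.36827027]
212 [30.9  0.6 46.6] [143 139 145]
214 [29.8  0.6 46.5] [142 138 144]
216 [29.   0.6 44.8] [144 140 146]
218 [27.7  0.6 45.4] [144 140 147]
220 [26.5  0.6 45.6] [142 139 145]
222 [25.4  0.6 45.4] [143 139 145]
224 [24.2  0.6 45.4] [141 137 144]
226 [23.3  0.6 44.4] [139 136 142]
228 [21.5  0.6 46.4] [137 133 139]
230 [20.6  0.6 45.4] [122 119 124]
232 [ 6.3  0.7 90.4] [118 122 123]
234 [ 4.5  0.7 91.7] [116 124 122]
236 [ 2.9  0.7 92. ] [116 124 122]
238 [ 1.6  0.7 91.6] [115 122 120]
240 [17.7  0.6 35.7] [104 106 107]
242 [17.3  0.6 33.1] [95 92 96]
244 [17.4  0.6 29.4] [70 67 71]
246 [24.5  0.6  4.6] [54 52 55]
248 [24.5  0.6  1.8] [55 54 56]
230 [(290, [20.6, -16.0, 45.4], 139), (292, [20.7, -14.8, 45.2], 139), (294, [20.9, -13.6, 44.4], 139), (296, [20.4, -12.6, 46.2], 135), (298, [20.2, -11.5, 46.7], 115), (300, [20.5, -10.3, 45.7], 111), (302, [20.5, -9.1, 45.7], 109), (334, [20.3, 9.3, 46.5], 128), (336, [20.4, 10.4, 46.2], 166), (338, [20.1, 11.6, 47.2], 180), (34
[... 431 characters left out ...]
.9, 11.8, 73.5], 94), (338, [16.5, 11.9, 51.2], 110), (340, [17.7, 12.8, 47.3], 158), (342, [18.2, 13.9, 45.4], 189), (344, [17.9, 15.1, 46.4], 220), (346, [18.4, 16.1, 44.9], 220), (348, [18.2, 17.3, 45.5], 221)]
236 [(290, [17.0, -16.1, 45.6], 135), (292, [17.2, -14.9, 44.8], 134), (294, [17.0, -13.8, 45.4], 134), (296, [16.9, -12.6, 45.7], 130), (298, [17.0, -11.5, 45.4], 110), (300, [16.5, -10.4, 47.0], 99), (302, [10.1, -10.2, 68.4], 86), (334, [3.0, 11.3, 91.8], 121), (336, [8.1, 11.9, 74.9], 96), (338, [15.1, 11.9, 51.6], 108), (340, [16.4, 12.9, 47.7], 154), (342, [17.2, 13.8, 44.9], 190), (344, [17.1, 15.0, 45.4], 217), (346, [16.3, 16.4, 47.9], 218), (348, [16.7, 17.4, 46.6], 219)]
```

View pics/m.png

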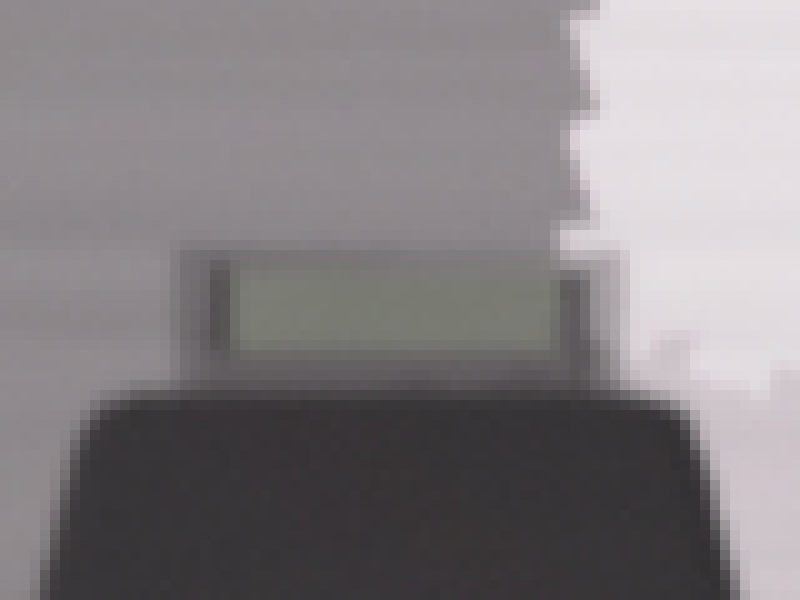

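The stem tip is centred in front of the hole, with about 7 mm left to the mouth. I nudge 0.9 mm down the slope and go in.

>>> apply_moves(series=[{"tx": -0.8,"ty": 0.35,"tz": -0.4,"wx": 0,"wy": 0,"wz": 0,"fingers": -1},{"tx": 2.0,"ty": -0.16,"tz": -4.6,"wx": 0,"wy": 0,"wz": 0,"fingers": -1},{"tx": 2.0,"ty": -0.16,"tz": -4.6,"wx": 0,"wy": 0,"wz": 0,"fingers": -1},{"tx": 2.0,"ty": -0.16,"tz": -4.6,"wx": 0,"wy": 0,"wz": 0,"fingers": -1},{"tx": 0,"ty": 0,"tz": 0,"wx": 0,"wy": 0,"wz": 0,"fingers": -1},{"tx": 0,"ty": 0,"tz": 0,"wx": 0,"wy": 0,"wz": 0,"fingers": -1}])

```text
time: 6.7
position: [0.5369, -0.235, 0.122]
orientation: [-3.14, 0.424, 3.066]
ft_force: [0.4, 1.0, -1.9]
gripper_width: 0.342
grip_force: 30.0
```

>>> apply_moves(series=[{"tx": 1.6,"ty": -0.1,"tz": -3.7,"wx": 0,"wy": 0,"wz": 0,"fingers": -1},{"tx": 1.6,"ty": -0.1,"tz": -3.7,"wx": 0,"wy": 0,"wz": 0,"fingers": -1},{"tx": 1.6,"ty": -0.1,"tz": -3.7,"wx": 0,"wy": 0,"wz": 0,"fingers": -1},{"tx": 0,"ty": 0,"tz": 0,"wx": 0,"wy": 0,"wz": 0,"fingers": -1}])

```text
time: 7.2
position: [0.5417, -0.2352, 0.1107]
orientation: [-3.141, 0.423, 3.066]
ft_force: [0.3, 0.3, -2.1]
gripper_width: 0.343
grip_force: 30.0
```

>>> apply_moves(series=[{"tx": 1.6,"ty": -0.1,"tz": -3.7,"wx": 0,"wy": 0,"wz": 0,"fingers": -1},{"tx": 1.6,"ty": -0.1,"tz": -3.7,"wx": 0,"wy": 0,"wz": 0,"fingers": -1},{"tx": 0.8,"ty": 0,"tz": -1.8,"wx": 0,"wy": 0,"wz": 0,"fingers": -1},{"tx": 0,"ty": 0,"tz": 0,"wx": 0,"wy": 0,"wz": 0,"fingers": -1},{"tx": 0,"ty": 0,"tz": 0,"wx": 0,"wy": 0,"wz": 0,"fingers": -1}])

```text
time: 7.82
position: [0.5454, -0.2355, 0.103]
orientation: [-3.14, 0.423, 3.067]
ft_force: [-14.2, 3.9, 14.7]
gripper_width: 0.344
grip_force: 30.0
```

```bash
python3 - <<'E'
from h import *
s=bot.get_state(); p,d,i=grab("wrist"); P=cloud(i,d); Rt=R.from_euler("xyz",s["orientation"]).as_matrix(); L=(P-s["position"])@Rt*1000
cv2.imwrite("pics/k.png",cv2.resize(p[205:325,270:370],(500,600),interpolation=cv2.INTER_NEAREST))
for v in range(236,262,2): print(v,L[v,319].round(1),p[v,319])
m=(L[...,0]>27)&(L[...,0]<45)&(abs(L[...,1])<20)&(L[...,2]<20)&(L[...,2]>0);print("plate z",np.median(L[m][:,2]))
m=(abs(L[...,1])<12)&(abs(L[...,0])<22)&(L[...,2]<-40)&(L[...,2]>-48);print("plug top z",np.median(L[m][:,2]))
E
```

```text
236 [27.7  0.5 10.3] [147 142 149]
238 [26.9  0.5  9.6] [145 141 147]
240 [25.8  0.5  9.8] [144 141 147]
242 [24.5  0.5 10.8] [140 136 143]
244 [24.7  0.5  7.1] [83 82 86]
246 [24.8  0.5  3.9] [56 54 58]
248 [24.6  0.5  1.5] [55 53 57]
250 [24.6  0.5 -1.4] [55 53 57]
252 [25.   0.5 -5.3] [55 54 56]
254 [24.9  0.5 -7.7] [58 54 58]
256 [ 25.2   0.5 -11. ] [56 54 57]
258 [ 24.9   0.5 -12.6] [57 53 57]
260 [ 25.2   0.5 -15.8] [57 55 58]
plate z 9.76128191740896
plug top z -42.26753418701482
```

View pics/k.png

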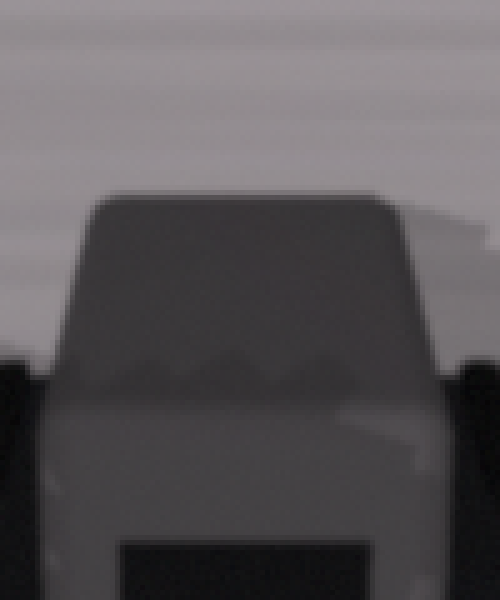

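The shell bottom meets the plate all along its edge, and plug top to plate measures 52 mm, so it is home. I relax the push, release and retreat along the axis.

>>> apply_moves(series=[{"tx": -0.6,"ty": 0,"tz": 1.3,"wx": 0,"wy": 0,"wz": 0,"fingers": -1},{"tx": 0,"ty": 0,"tz": 0,"wx": 0,"wy": 0,"wz": 0,"fingers": -0.1},{"tx": 0,"ty": 0,"tz": 0,"wx": 0,"wy": 0,"wz": 0,"fingers": 0.3},{"tx": 0,"ty": 0,"tz": 0,"wx": 0,"wy": 0,"wz": 0,"fingers": 0.3},{"tx": 0,"ty": 0,"tz": 0,"wx": 0,"wy": 0,"wz": 0,"fingers": 0.3},{"tx": -4.1,"ty": 0.3,"tz": 9.1,"wx": 0,"wy": 0,"wz": 0,"fingers": 0.3},{"tx": -16.3,"ty": 1.2,"tz": 36.5,"wx": 0,"wy": 0,"wz": 0,"fingers": 0.3},{"tx": -16.3,"ty": 1.2,"tz": 36.5,"wx": 0,"wy": 0,"wz": 0,"fingers": 0.3},{"tx": -10,"ty": 10,"tz": 30,"wx": 0,"wy": 0,"wz": 0,"fingers": 0.3},{"tx": 0,"ty": 0,"tz": 0,"wx": 0,"wy": 0,"wz": 0,"fingers": 0.3}])

```text
time: 9.12
position: [0.4994, -0.2238, 0.2193]
orientation: [-3.136, 0.429, 3.067]
ft_force: [0.2, 0.4, 0.1]
gripper_width: 0.65
grip_force: 0.0
```

```bash
python3 - <<'E'
from h import *
s=bot.get_state(); print(s["position"],s["orientation"],s["ft_force"],s["gripper_width"])
p,d,i=grab("wrist"); P=cloud(i,d); S=sock(-.077); L=(P-np.array([.5502,-.2357,.093]))@S*1000
m=(abs(L[...,0])<40)&(abs(L[...,1])<30)&(L[...,2]>45)&(L[...,2]<60); q=L[m]
print("plug top",len(q),cv2.minAreaRect(q[:,:2].astype(np.float32)),np.median(q[:,2]))
m=(abs(L[...,0])<48)&(abs(L[...,1])<48)&(abs(L[...,2])<5); print("plate",np.median(L[m][:,2]))
i=bot.camera_info("top"); f=np.load("top0.npz");p,d=f["p"],f["d"]; P=cloud(i,d)
Q=P[180:275,240:300]; c=p[180:275,240:300].astype(int); z=Q[...,2]
r=lambda m:cv2.minAreaRect((Q[m][:,:2]*1000).astype(np.float32))
ng=(c[...,1]-c[...,2]<30)
print("base",r((z>.011)&(z<.018)&ng)); pad=(c.max(2)<45)&(z>.035); print("pad",r(pad))
q=Q[pad]; print("pad z range",np.percentile(q[:,2],[1,99])); A=np.c_[q[:,:2],np.ones(len(q))]; k=np.linalg.lstsq(A,q[:,2],rcond=None)[0]; print("slope",k,np.hypot(k[0],k[1]),"yaw",np.arctan2(-k[1],-k[0]))
x84=np.arange(0)
tr=(z>.05)&ng&(Q[...,0]<.6); print("tread front",r(tr))
E
```

```text
[ 0.49943703 -0.22383985  0.21932559] [-3.13569529  0.42932082  3.06740591] [0.24754879 0.39202356 0.14309799] 0.6498926272529072
plug top 2850 ((-2.5371227264404297, 0.2192850112915039), (45.56247329711914, 29.953575134277344), 0.07094113528728485) 53.2252927369596
plate 1.192526164331134
base ((608.5633544921875, 261.5516662597656), (209.30303955078125, 109.72350311279297), 3.8491742610931396)
pad ((588.6840209960938, 259.24462890625), (94.20995330810547, 67.90882873535156), 4.541677474975586)
pad z range [0.05970491 0.09206874]
slope [-0.30944664 -0.01567601  0.26237961] 0.30984344282280435 yaw 0.05061492517577719
tread front ((566.3764038085938, 258.4416198730469), (71.88156127929688, 79.74539184570312), 3.916137218475342)
```

The receiver is seated: its top is 52.0 mm above the plate and in line, and it is released. On to the grey pedal, with the toe point near (0.560, 0.258). I shut the fingers on the way.

>>> apply_moves(series=[{"tx": 5,"ty": 40,"tz": 20,"wx": 0,"wy": 0.0535,"wz": 0.018,"fingers": 0},{"tx": 8,"ty": 60,"tz": 10,"wx": 0,"wy": 0.0535,"wz": 0.018,"fingers": -1},{"tx": 8,"ty": 60,"tz": 0,"wx": 0,"wy": 0.0535,"wz": 0.018,"fingers": -1},{"tx": 8,"ty": 60,"tz": 0,"wx": 0,"wy": 0.0535,"wz": 0.018,"fingers": -1},{"tx": 8,"ty": 60,"tz": 0,"wx": 0,"wy": 0.0535,"wz": 0.018,"fingers": -1},{"tx": 8,"ty": 60,"tz": 0,"wx": 0,"wy": 0.0535,"wz": 0.018,"fingers": -1},{"tx": 8,"ty": 60,"tz": -20,"wx": 0,"wy": 0.0535,"wz": 0.018,"fingers": -1},{"tx": 8,"ty": 60,"tz": -30,"wx": 0,"wy": 0.0535,"wz": 0.018,"fingers": -1},{"tx": 0,"ty": 22,"tz": 0,"wx": 0,"wy": 0,"wz": 0,"fingers": -1},{"tx": 0,"ty": 0,"tz": 0,"wx": 0,"wy": 0,"wz": 0,"fingers": -1},{"tx": 0,"ty": 0,"tz": 0,"wx": 0,"wy": 0,"wz": 0,"fingers": -1}])

```text
time: 10.55
position: [0.559, 0.2524, 0.1986]
orientation: [-3.139, -0.003, -3.072]
ft_force: [-0.3, 0.1, -0.2]
gripper_width: 0.003
grip_force: 0.0
```

```bash
python3 - <<'E'
from h import *
s=bot.get_state(); print(s["time"],s["position"],s["orientation"],s["ft_force"],s["gripper_width"])
p,d,i=grab("wrist"); cv2.imwrite("pics/p.png",p); P=cloud(i,d); z=P[...,2]
m=(z>.05)&(z<.1)&(abs(P[...,0]-.56)<.05)&(abs(P[...,1]-.258)<.06); q=P[m]; print(len(q),cv2.minAreaRect((q[:,:2]*1000).astype(np.float32)))
print("front edge x",np.percentile(q[:,0],.5), "y mid",(np.percentile(q[:,1],1)+np.percentile(q[:,1],99))/2)
E
```

```text
10.55 [0.55897486 0.25244676 0.19855545] [-3.13864157e+00 -2.62551887e-03 -3.07155416e+00] [-0.31018326  0.05775153 -0.19995689] 0.002865354675405174
8973 ((571.4136352539062, 258.1954345703125), (81.87940979003906, 80.26950073242188), 3.730008602142334)
front edge x 0.5293988368850026 y mid 0.25807287048692507
```

View pics/p.png

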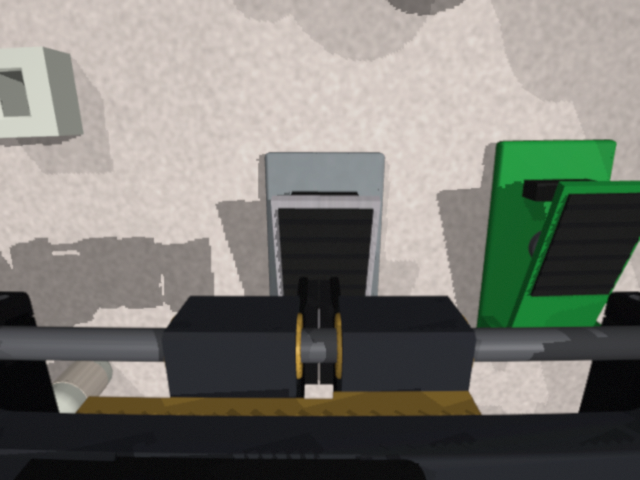

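The wrist view shows the shut fingers over the grey pedal's black pad (u 275–375); the green pedal is off to the right. I go down to just above the pad, then press in steps.

>>> apply_moves(series=[{"tx": 1,"ty": 6,"tz": -50,"wx": 0,"wy": 0,"wz": 0,"fingers": -1},{"tx": 0,"ty": 0,"tz": -40,"wx": 0,"wy": 0,"wz": 0,"fingers": -1},{"tx": 0,"ty": 0,"tz": -18,"wx": 0,"wy": 0,"wz": 0,"fingers": -1},{"tx": -1,"ty": 0,"tz": -6,"wx": 0,"wy": 0,"wz": 0,"fingers": -1},{"tx": -1,"ty": 0,"tz": -6,"wx": 0,"wy": 0,"wz": 0,"fingers": -1},{"tx": 0,"ty": 0,"tz": 0,"wx": 0,"wy": 0,"wz": 0,"fingers": -1}])

```text
time: 11.35
position: [0.559, 0.2595, 0.0794]
orientation: [-3.139, -0.001, -3.071]
ft_force: [0.7, -1.8, 2.5]
gripper_width: 0.011
grip_force: 1.2
```

>>> apply_moves(series=[{"tx": -1.2,"ty": 0,"tz": -5,"wx": 0,"wy": 0,"wz": 0,"fingers": -1},{"tx": -1,"ty": 0,"tz": -5,"wx": 0,"wy": 0,"wz": 0,"fingers": -1},{"tx": -0.8,"ty": 0,"tz": -5,"wx": 0,"wy": 0,"wz": 0,"fingers": -1},{"tx": -0.7,"ty": 0,"tz": -5,"wx": 0,"wy": 0,"wz": 0,"fingers": -1},{"tx": -0.6,"ty": 0,"tz": -5,"wx": 0,"wy": 0,"wz": 0,"fingers": -1},{"tx": 0,"ty": 0,"tz": 0,"wx": 0,"wy": 0,"wz": 0,"fingers": -1}])

```text
time: 12.1
position: [0.554, 0.2595, 0.0536]
orientation: [-3.139, -0.003, -3.071]
ft_force: [-0.3, -3.3, 9.4]
gripper_width: 0.003
grip_force: 4.8
```

>>> apply_moves(series=[{"tx": -0.4,"ty": 0,"tz": -2.5,"wx": 0,"wy": 0,"wz": 0,"fingers": -1},{"tx": -0.3,"ty": 0,"tz": -2,"wx": 0,"wy": 0,"wz": 0,"fingers": -1},{"tx": 0,"ty": 0,"tz": 0,"wx": 0,"wy": 0,"wz": 0,"fingers": -1}])

```text
time: 12.48
position: [0.5536, 0.2594, 0.0496]
orientation: [-3.139, -0.002, -3.071]
ft_force: [-0.1, -3.6, 9.9]
gripper_width: 0.006
grip_force: 5.2
```

>>> apply_moves(series=[{"tx": 0,"ty": 0,"tz": -1,"wx": 0,"wy": 0,"wz": 0,"fingers": -1},{"tx": 0,"ty": 0,"tz": -0.7,"wx": 0,"wy": 0,"wz": 0,"fingers": -1},{"tx": 0,"ty": 0,"tz": 0,"wx": 0,"wy": 0,"wz": 0,"fingers": -1}])

```text
time: 12.85
position: [0.5536, 0.2594, 0.0488]
orientation: [-3.139, -0.002, -3.071]
ft_force: [-2.6, -5.5, 15.7]
gripper_width: 0.004
grip_force: 7.8
```

The force is climbing steeply, so this is the stop. I hold for about a second and then release.

>>> apply_moves(series=[{"tx": 0,"ty": 0,"tz": -0.4,"wx": 0,"wy": 0,"wz": 0,"fingers": -1},{"tx": 0,"ty": 0,"tz": 0,"wx": 0,"wy": 0,"wz": 0,"fingers": -1},{"tx": 0,"ty": 0,"tz": 0,"wx": 0,"wy": 0,"wz": 0,"fingers": -1},{"tx": 0,"ty": 0,"tz": 0,"wx": 0,"wy": 0,"wz": 0,"fingers": -1},{"tx": 0,"ty": 0,"tz": 0,"wx": 0,"wy": 0,"wz": 0,"fingers": -1},{"tx": 0,"ty": 0,"tz": 0,"wx": 0,"wy": 0,"wz": 0,"fingers": -1},{"tx": 0,"ty": 0,"tz": 0,"wx": 0,"wy": 0,"wz": 0,"fingers": -1},{"tx": 0,"ty": 0,"tz": 0,"wx": 0,"wy": 0,"wz": 0,"fingers": -1},{"tx": 0,"ty": 0,"tz": 0,"wx": 0,"wy": 0,"wz": 0,"fingers": -1}])

```text
time: 13.98
position: [0.5536, 0.2595, 0.0487]
orientation: [-3.139, -0.002, -3.071]
ft_force: [-3.2, -4.9, 17.8]
gripper_width: 0.004
grip_force: 8.7
```

```bash
python3 - <<'E'
from h import *
p,d,i=grab("wrist"); P=cloud(i,d); z=P[...,2]
c=p.astype(int); m=(c.max(2)<60)&(P[...,0]>.57)&(P[...,0]<.65)&(abs(P[...,1]-.26)<.03)&(z<.07)&(z>.03)
for n in("wrist","scene","top"):
    if n!="wrist": p,d,i=grab(n); P=cloud(i,d)
    for x0,x1 in((.50,.54),(.575,.66)):
        m=(P[...,0]>x0)&(P[...,0]<x1)&(abs(P[...,1]-.262)<.03)&(P[...,2]<.075)&(P[...,2]>.025); q=P[m]
        if len(q)>30:
            k=np.polyfit(q[:,0],q[:,2],1); r=abs(np.polyval(k,q[:,0])-q[:,2]); k=np.polyfit(q[r<.003][:,0],q[r<.003][:,2],1); print(n,x0,len(q),"slope",k[0],"z@.559",np.polyval(k,.559))
E
```

```text
wrist 0.5 5239 slope 0.30178456251765245 z@.559 0.05670650770754815
wrist 0.575 434 slope -0.07985082723321953 z@.559 0.05105446145363876
scene 0.575 601 slope -0.09568091099830413 z@.559 0.0511142559422258
```

>>> apply_moves(series=[{"tx": 0.5,"ty": 0,"tz": 5,"wx": 0,"wy": 0,"wz": 0,"fingers": -1},{"tx": 1.5,"ty": 0,"tz": 10,"wx": 0,"wy": 0,"wz": 0,"fingers": -1},{"tx": 2,"ty": 0,"tz": 12,"wx": 0,"wy": 0,"wz": 0,"fingers": -1},{"tx": 0,"ty": 0,"tz": 20,"wx": 0,"wy": 0,"wz": 0,"fingers": -1},{"tx": 0,"ty": 0,"tz": 50,"wx": 0,"wy": 0,"wz": 0,"fingers": -1},{"tx": 0,"ty": 0,"tz": 50,"wx": 0,"wy": 0,"wz": 0,"fingers": -1},{"tx": 0,"ty": 0,"tz": 0,"wx": 0,"wy": 0,"wz": 0,"fingers": -1},{"tx": 0,"ty": 0,"tz": 0,"wx": 0,"wy": 0,"wz": 0,"fingers": -1},{"tx": 0,"ty": 0,"tz": 0,"wx": 0,"wy": 0,"wz": 0,"fingers": -1},{"tx": 0,"ty": 0,"tz": 0,"wx": 0,"wy": 0,"wz": 0,"fingers": -1}])

```text
time: 15.38
position: [0.5557, 0.2592, 0.1915]
orientation: [-3.138, -0.007, -3.071]
ft_force: [-0.4, 0.3, -1.3]
gripper_width: 0.005
grip_force: 0.0
```

```bash
python3 - <<'E'
from h import *
s=bot.get_state(); print(s["time"],s["position"],s["ft_force"])
p,d,i=grab("wrist"); P=cloud(i,d)
p2,d2,i2=grab("top"); P2=cloud(i2,d2)
for n,Q in(("wrist",P),("scene",cloud(*[(x[2],x[1]) for x in [grab("scene")]][0]))):
    m=(Q[...,0]>.54)&(Q[...,0]<.66)&(abs(Q[...,1]-.262)<.03)&(Q[...,2]<.1)&(Q[...,2]>.03); q=Q[m]
    k=np.polyfit(q[:,0],q[:,2],1); print(n,len(q),"tread slope",k[0],"z@.56",np.polyval(k,.56))
S=sock(-.077); L=(P2-np.array([.5502,-.2357,.093]))@S*1000
m=(abs(L[...,0])<40)&(abs(L[...,1])<30)&(L[...,2]>45)&(L[...,2]<60); q=L[m]; m=(abs(L[...,0])<48)&(abs(L[...,1])<48)&(abs(L[...,2])<5)
print("plug top",len(q),cv2.minAreaRect(q[:,:2].astype(np.float32)),np.median(q[:,2])-np.median(L[m][:,2]))
for n,(a,b,e,h_) in dict(tub=(190,240,322,375),drop=(350,378,150,185),slide=(495,540,308,355)).items():
    Q=P2[e:h_,a:b]; q=Q[Q[...,2]>.02]; print(n,cv2.minAreaRect((q[:,:2]*1000).astype(np.float32)))
E
```

```text
15.375 [0.55568296 0.25924712 0.19149147] [-0.37963207  0.31995173 -1.27430546]
wrist 5443 tread slope -0.2804503534204816 z@.56 0.08517832241820511
scene 989 tread slope -0.31422870855288837 z@.56 0.0838389201432545
plug top 248 ((-1.3850860595703125, 0.5251865386962891), (46.23672866821289, 31.3828125), 2.9635207653045654) 51.46148881219281
tub ((322.38232421875, 334.69970703125), (101.72615051269531, 216.7699432373047), 15.096441268920898)
drop ((757.731689453125, 14.349123001098633), (44.12421798706055, 36.976837158203125), 64.9404296875)
slide ((332.44793701171875, -375.42449951171875), (88.28154754638672, 54.63219451904297), 24.047895431518555)
```

```bash
python3 -c "
from rig import bot
print(bot.hand_in())"
```

```text
the job is handed in; nothing more can be done
None
```

I plugged the receiver fully home and released it, held the grey pedal at its stop for over a second at about 18 N, and it sprang back up. The dropper and slide box measured unmoved; the arm blocked the final tub reading, but it never went near the tub. The job is handed in, with no verdict returned.

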